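# Take the drill guide off a violin neck jig

### The job

The peg holes in the violin neck are drilled. Turn the winged retainer on the jig until it lines up with the slot in the metal guide plate, then lift the plate by its wooden handle straight up off its two pins, keeping it level and not forcing it. Set it down gently on the cork mat, flat, handle up and wholly on the mat; leave the wing turned free and do not disturb the tools and jar lying around.

Things in the scene. Friction and masses are not known exactly. Their poses are not given: they have to be found in the camera images.
- jig: Beech drilling jig fixed to the bench: base 130 (x) x 230 (y) mm, flat seat 62 mm high. A pale violin neck lies in it, sticking out of its +y end to y = +246 mm, below the seat. Origin: centre of its underside. Two upright steel pins, 10 mm thick, at jig (x, y) = (-40, +30) and (+40, -30) mm, reach 52 mm above the seat; the winged retainer stands at (0, -78) mm.
- jig_seat (a point): Point on the jig's seat, 62 mm above the jig's origin, axes as the jig's. The seated plate's origin is here with the same axes.
- wing (a joint): Winged steel retainer on the jig, upright axis: a flat blade 46 mm long, 9 mm thick, 2 to 32 mm above the seated plate. Angle in rad, growing counter-clockwise from above: 0 (stop) = blade along the jig's y, plate held down; 1.571 (stop) = blade along the jig's x, in line with the slot, plate free (within 0.15 rad). Starts at 0 to 0.45; needs 0.06 N m to turn; stays where left.
- wing_grip (a point): Point on the wing's turning axis, 34 mm above the seat and 10 mm below the blade's top, a good height to pinch the blade across its thickness. Its y axis runs along the blade, its z axis up.
- plate: Loose aluminium plate 110 (x) x 220 (y) x 12 mm, about 0.55 kg, on the jig's seat with equal axes. Origin: centre of its underside. Two 11.8 mm holes fit over the pins, in square bushes 24 mm wide that stand 10 mm above the plate; a slot 56 (x) x 20 (y) mm at (0, -78) mm goes over the wing; four small drill bushes on its +y half. Must rise 52 mm to clear the pins.
- plate_handle (a point): Grasp point of the plate's handle, 40 mm above the plate's underside, over its middle. The handle is a dark wooden block, 64 mm along the plate's x, 16 mm thick along its y, from 12 to 52 mm above the underside.
- plate_corner0 (a point): Corner of the plate's underside at plate (x, y) = (-55, -110) mm.
- plate_corner1 (a point): Corner of the plate's underside at plate (x, y) = (+55, -110) mm.
- plate_corner2 (a point): Corner of the plate's underside at plate (x, y) = (+55, +110) mm.
- plate_corner3 (a point): Corner of the plate's underside at plate (x, y) = (-55, +110) mm.
- mat: Cork mat fixed to the bench, 180 (x) x 290 (y) mm, 6 mm thick. Origin: centre of its underside, its top 6 mm above.
- chisel: Bystander: loose wood chisel lying along its y, 200 mm long, 24 mm high, beyond the jig. Origin near its middle, on the bench.
- plane: Bystander: loose small steel block plane, 150 (x) x 50 (y) x 60 mm high. Origin under its centre.
- jar: Bystander: loose amber glass jar, 52 mm diameter, 75 mm high. Origin under its centre.

How it is judged:
On the way, in this order (a step that is already met when the one before it is completed fails the run):
1. the wing is turned in line with the slot (joint above 1.35 rad) while the plate is still seated (within 4 mm) (value of joint wing above 1.35 rad and z of plate in the frame of jig_seat below 0.004 m), for 0.1 s.
2. the plate is lifted level clear of the pins (52 mm above the seat, tilt under 0.05 rad) (z of plate in the frame of jig_seat above 0.052 m and angle between plate's own z axis and vertical below 0.05 rad), for 0.1 s.
At the end, for the whole second after the job is handed in: The plate lies at rest on the cork mat, handle up and flat (tilt under 0.05 rad, underside within 3 mm of the mat's top), with all four corners on the mat (4 mm over its edge is allowed), and the wing is still turned in line with the slot (above 1.35 rad) (angle between plate's own z axis and vertical below 0.05 rad and z of plate in the frame of mat between 0.003 and 0.01 m and x of plate_corner0 in the frame of mat between -0.094 and 0.094 m and y of plate_corner0 in the frame of mat between -0.149 and 0.149 m and x of plate_corner1 in the frame of mat between -0.094 and 0.094 m and y of plate_corner1 in the frame of mat between -0.149 and 0.149 m and x of plate_corner2 in the frame of mat between -0.094 and 0.094 m and y of plate_corner2 in the frame of mat between -0.149 and 0.149 m and x of plate_corner3 in the frame of mat between -0.094 and 0.094 m and y of plate_corner3 in the frame of mat between -0.149 and 0.149 m and linear speed of plate below 0.02 m/s and angular speed of plate below 0.1 rad/s and value of joint wing above 1.35 rad); the robot touches nothing.
It fails at once if the plate is cocked more than 0.05 rad (3 degrees) while on its pins (angle between plate's own z axis and vertical above 0.05 rad and horizontal distance between plate and jig_seat below 0.03 m and z of plate in the frame of jig_seat below 0.052 m).
It fails at once if the plate, once lifted 2 mm off its seat, is forced against the pins or the wing with more than 30 N (contact force between plate and jig above 30 N and z of plate in the frame of jig_seat above 0.002 m).
It fails at once if the plate comes down on the mat faster than 0.45 m/s (dropped) (linear speed of plate above 0.45 m/s and z of plate in the frame of mat below 0.04 m and horizontal distance between plate and mat below 0.15 m).
It fails at once if the chisel, plane or jar is moved more than 20 mm or tipped (distance of any of chisel, plane, jar from where it was at the start of the episode above 0.02 m or angle between any of chisel, plane, jar's own z axis and vertical above 0.35 rad).
It also fails if it takes over 59 s, if anything falls off the work surface, if the arm or the gripper's body presses on something with over 40 N, if the wrist force passes 120 N, or if a joint passes its speed limit or range.

### The arm

A 6-joint arm with a two-finger parallel gripper is mounted at the origin on the work surface. World frame = base frame: x ahead of the robot, y to its left, z up, the work surface at z = 0. Lengths are in m, angles in rad, forces in N, time in s.
With the tool pointing down it reaches from about 0.275 to 0.975 m from the base axis. Payload 8.4 kg.
Tool frame: the origin (TCP) lies between the finger pads; the fingertips stand env.finger_overhang ahead of it and the grasp point (between the pads) lies 2 mm behind it (env.finger_overhang is the distance from the TCP to the fingertips, in m); x points along the fingers, z is the direction in which the jaws open and shut, and the axes are right-handed (so a half turn about x gives the same grasp; the last joint's range is limited). The gripper opens to 92 mm and grips with 3 to 60 N. Pads are 20 mm wide; open, the fingers measure 128 mm over their backs; the gripper's body (75 mm by 189 mm) begins 69 mm behind the grasp point.
Start: joints at [-1.155, 0.353, 1.633, -0, 1.155, -0.002], TCP at [0.254, -0.571, 0.207] pointing down, gripper open.
Joint ranges: [-2.63, 2.63], [-0.92, 2.1], [0.06, 2.66], [-1.3, 4.44], [0, 2.69], [-3.02, 3.02]. Speed limits (rad/s): [2.22, 2.22, 2.79, 3.14, 3.14, 3.14].

### API

Orientations are given as a 3x3 rotation matrix whose columns are the frame's x, y, z axes.
In Python, from plant import env, status, optics gives the robot as it stands. The module is installed in compiled form; this text tells all that it offers. Calls block until the motion is done:
- env.move_pose(position, orientation): joint-space move of the TCP to a pose.
- env.move_straight(position, rotation=None, velocity=0.15): straight line of the TCP; rotation=None keeps the orientation; velocity is the mean speed in m/s.
- env.goto_joints(angles): joint-space move.
- env.set_gripper(opening): finger opening in m; the grip force is fixed at half the most; returns when the fingers have stopped.
- env.sleep(seconds).
- env.solve_ik(position, orientation): joint angles nearest the present ones, or None.
- status.get_obs(): the state.
- optics.read_camera(name): name is "side" or "top" or "wrist"; returns a dict with "pixels" (480x640x3 uint8, blue, green, red), "camera_matrix" (3x3 intrinsics, pixels), "rvec" (rotation vector, rad) and "tvec" (3), from world to camera coordinates, as OpenCV has them. Camera axes: x right, y down, z forward; pixel columns grow to the right and rows downward; lengths in m; the calibration is good to about 2 mm. A picture is of the moment at which its call begins. There is no depth.
A pose or a line that the arm cannot do raises env.MotionError and nothing moves.
- env.hand_in(): hands the job in, once; it reports no verdict.
The state is a dict: "clock": time; "joint_pos": joint angles; "qd": joint speeds; "tau": joint torques, N m; "position": TCP position; "tcp_rot": TCP orientation; "wrist_force": force on the tool from outside, world axes, zero at the start; "wrist_torque": the same for the moment, N m; "finger_gap": finger opening in m.
Only numpy, scipy, OpenCV 4.12 (cv2) and the standard library are available. Lean on these libraries where they do the work, as an engineer would, in place of code of your own. Each camera call takes 0.05 s, during which the arm holds its last target.

## Working session

There is one attempt and no reset: what is moved stays moved. The work goes in short steps, each a Python script; the robot and the scene stay as the last script left them, time stands still between calls to the robot, and variables do not carry over. Pictures are saved under pics/ and viewed, and the job is handed in when it is done.

```bash
mkdir -p pics; ls
python3 - <<'E'
from plant import env,status,optics
import cv2,numpy as np
o=status.get_obs()
for k in o: print(k,np.round(o[k],3).tolist())
print(env.finger_overhang)
for n in ["top","side","wrist"]:
    c=optics.read_camera(n); cv2.imwrite(f"pics/{n}0.png",c["pixels"])
    R=cv2.Rodrigues(c["rvec"])[0]; print(n,np.round(c["camera_matrix"],1).tolist(),"cam at",(-R.T@np.ravel(c["tvec"])).round(3), R.round(2).tolist())
E
```

```text
pics
clock 0.0
joint_pos [-1.155, 0.354, 1.634, -0.0, 1.155, -0.002]
qd [-0.002, 0.0, -0.002, 0.001, 0.002, 0.002]
tau [0.001, -59.385, -33.421, 0.07, 0.023, -0.0]
position [0.253, -0.571, 0.206]
tcp_rot [[-0.001, 0.914, 0.406], [0.001, 0.406, -0.914], [-1.0, -0.0, -0.001]]
wrist_force [0.053, -0.95, -0.994]
wrist_torque [0.056, -0.022, 0.038]
finger_gap 0.092
0.017
top [[434.0, 0.0, 321.7], [0.0, 434.0, 246.3], [0.0, 0.0, 1.0]] cam at [0.524 0.005 1.033] [[-0.02, -1.0, -0.02], [-0.99, 0.02, -0.11], [0.11, 0.02, -0.99]]
side [[477.4, 0.0, 324.4], [0.0, 477.4, 240.5], [0.0, 0.0, 1.0]] cam at [0.427 0.576 0.827] [[-0.95, -0.3, 0.02], [-0.24, 0.73, -0.64], [0.18, -0.61, -0.77]]
wrist [[424.8, 0.0, 319.3], [0.0, 424.8, 240.6], [0.0, 0.0, 1.0]] cam at [ 0.321 -0.541  0.385] [[0.4, -0.91, -0.0], [-0.88, -0.39, 0.27], [-0.24, -0.11, -0.96]]
```

View pics/top0.png

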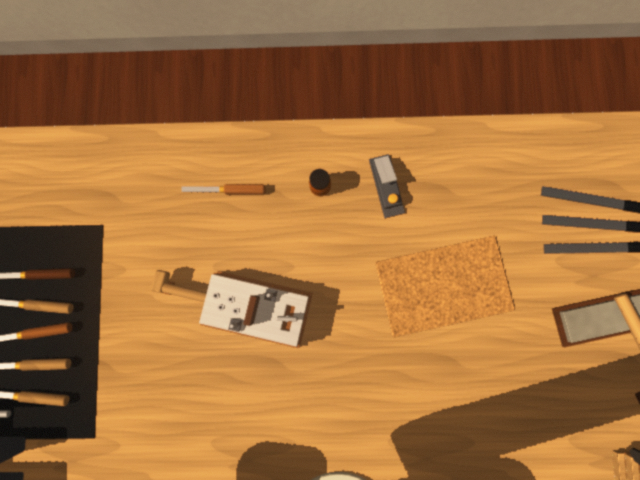

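View pics/side0.png

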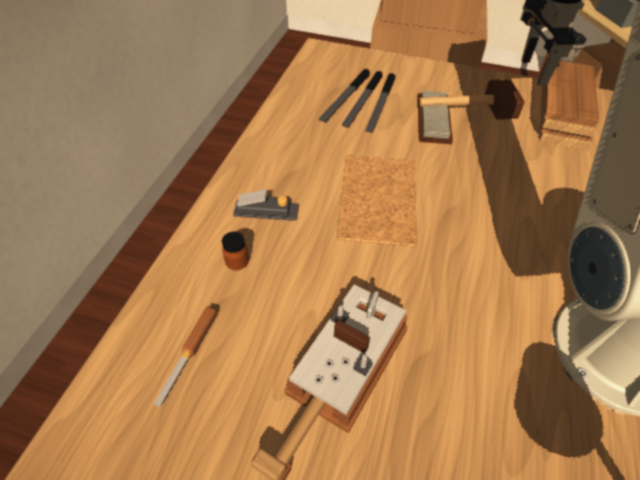

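View pics/wrist0.png

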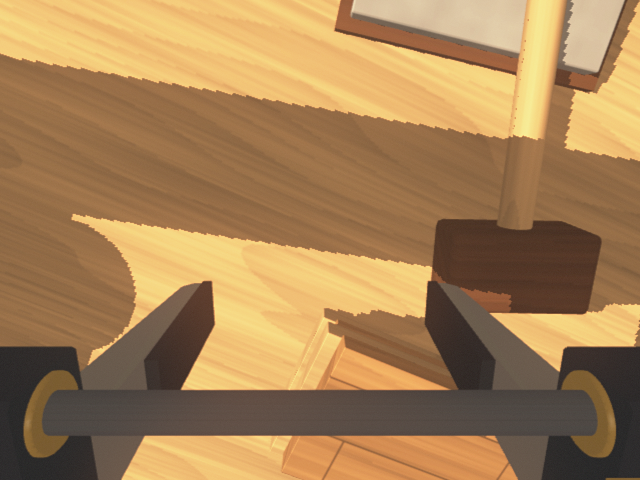

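The top view shows the plate around px (256,310), with the wing at (289,317), the handle at (252,309) and the mat at (446,285). The chisel, jar and plane lie at (225,189), (320,182) and (388,186). I'll enlarge the crops to pick corners.

Run:
```python
import cv2
t=cv2.imread("pics/top0.png"); s=cv2.imread("pics/side0.png")
cv2.imwrite("pics/topz.png",cv2.resize(t[260:360,190:350],None,fx=5,fy=5,interpolation=cv2.INTER_CUBIC))
cv2.imwrite("pics/sidez.png",cv2.resize(s[270:435,280:420],None,fx=3.6,fy=3.6,interpolation=cv2.INTER_CUBIC))
cv2.imwrite("pics/matz.png",cv2.resize(t[225:345,365:525],None,fx=5,fy=5,interpolation=cv2.INTER_CUBIC))
```

```text
(no output)
```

View pics/topz.png

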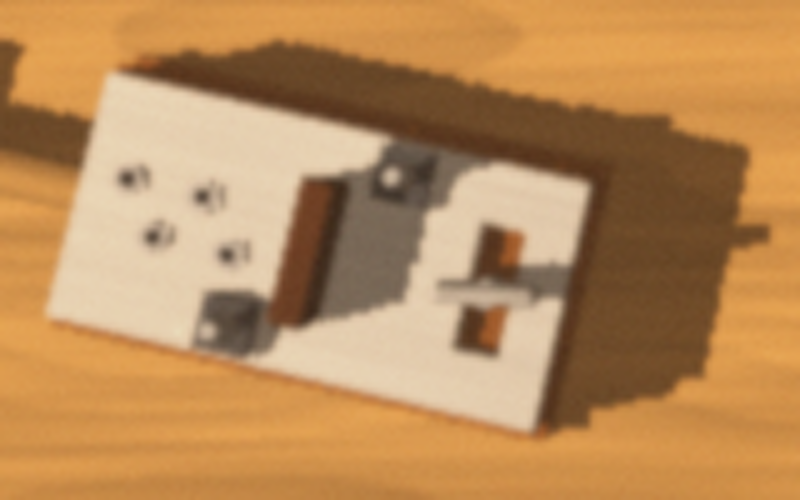

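View pics/sidez.png

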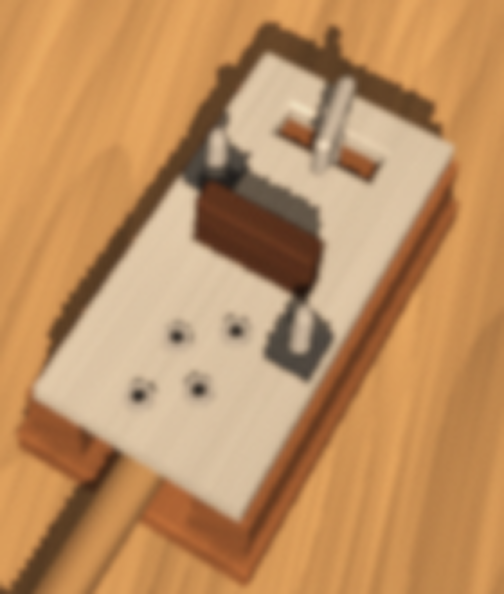

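View pics/matz.png

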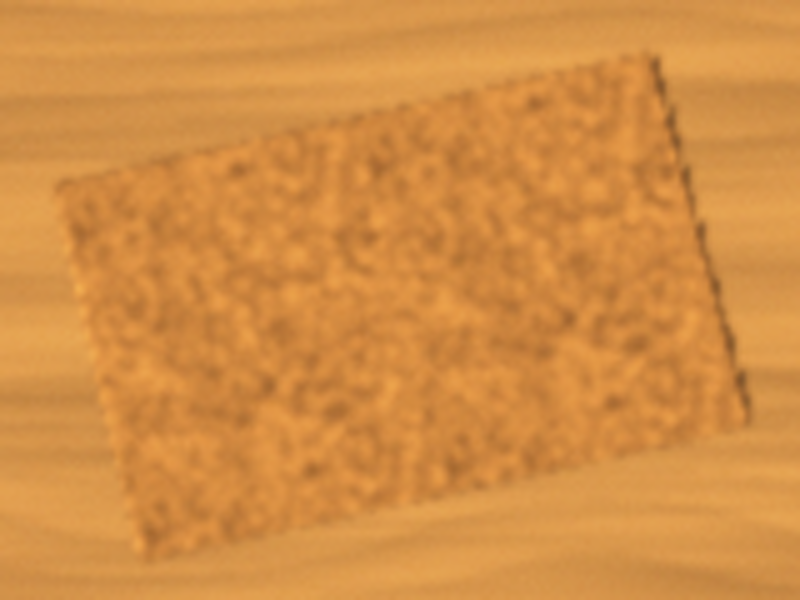

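```bash
cat > h.py <<'E'
import cv2,numpy as np
from plant import env,status,optics
from scipy.optimize import least_squares
def unz(p,f,ox,oy): return (np.array(p,float)+.5)/f-.5+np.array([ox,oy])
def proj(c,P): return cv2.projectPoints(np.array(P,float).reshape(-1,3),c["rvec"],c["tvec"],c["camera_matrix"],None)[0].reshape(-1,2)
def back(c,px,z):
    R=cv2.Rodrigues(c["rvec"])[0]; t=np.ravel(c["tvec"]); C=-R.T@t; K=c["camera_matrix"]
    d=(R.T@np.linalg.inv(K)@np.c_[np.atleast_2d(px),np.ones(len(np.atleast_2d(px)))].T).T
    return C+d*((z-C[2])/d[:,2])[:,None]
def place(q,P):
    P=np.array(P,float); c,s=np.cos(q[2]),np.sin(q[2])
    return np.c_[q[0]+c*P[:,0]-s*P[:,1],q[1]+s*P[:,0]+c*P[:,1],P[:,2]]
def fit(obs,q0):
    f=lambda q:np.concatenate([(proj(c,place(q,P))-px).ravel() for c,P,px in obs])
    r=least_squares(f,q0); return r.x,np.abs(r.fun).max(),r.fun
def Rdown(th): # z axis(jaw) at angle th in world, x down
    x=np.array([0,0,-1.]); z=np.array([np.cos(th),np.sin(th),0]); return np.c_[x,np.cross(z,x),z]
E
python3 - <<'E'
from h import *
T=optics.read_camera("top"); S=optics.read_camera("side")
z=.074; C=[[.055,.11,z],[.055,-.11,z],[-.055,-.11,z],[-.055,.11,z]]
tp=unz([[110,72],[593,182],[540,432],[47,318]],5,190,260)
sp=unz([[35,393],[268,55],[453,150],[242,522]],3.6,280,270)
for nm,o in (("top",[(T,C,tp)]),("side",[(S,C,sp)]),("both",[(T,C,tp),(S,C,sp)])):
    q,e,r=fit(o,[.45,.1,-.2]); print(nm,q.round(4),e.round(2))
M=[[.09,.145,.006],[.09,-.145,.006],[-.09,-.145,.006],[-.09,.145,.006]]
mp=unz([[58,185],[655,55],[748,422],[142,557]],5,365,225)
sm=np.array([[346,155],[414,161],[416,244],[338,237]],float)
qm,e,_=fit([(T,M,mp)],[.5,-.3,.2]); print("mat top",qm.round(4),e.round(2))
print(back(S,sm,.006).round(3).tolist(), proj(S,place(qm,M)).round(0).tolist())
W=back(T,unz([[437,290],[532,293]],5,190,260),.106); print("wing top",W.round(4).tolist())
W2=back(S,unz([[345,82],[322,155]],3.6,280,270),.106); print("wing side",W2.round(4).tolist())
for w in (W,W2):
    d=w[0]-w[1]; print("center",w.mean(0).round(4),"ang",np.arctan2(d[1],d[0]),np.linalg.norm(d))
print("pred wing",place(q,[[0,-.078,.106]]))
for n,p in (("chisel",[[182,188],[264,189]]),("jar",[[320,190]]),("plane",[[372,158],[388,157],[405,212],[385,216]])): print(n,back(T,p,.01).round(3).tolist())
E
```

```text
top [ 0.4919  0.1782 -0.2371] 0.63
side [ 0.4908  0.1814 -0.2387] 0.77
both [ 0.4913  0.1801 -0.2376] 1.68
mat top [ 0.539  -0.2581  0.1956] 0.99
[[0.655, -0.38, 0.006], [0.48, -0.414, 0.006], [0.423, -0.136, 0.006], [0.595, -0.101, 0.006]] [[336.0, 237.0], [346.0, 154.0], [415.0, 160.0], [416.0, 245.0]]
wing top [[0.4753, 0.1232, 0.106], [0.4735, 0.0829, 0.106]]
wing side [[0.4727, 0.0859, 0.106], [0.4733, 0.1307, 0.106]]
center [0.4744 0.1031 0.106 ] ang 1.5239115457113228 0.04032115450236041
center [0.473  0.1083 0.106 ] ang -1.5849871440370664 0.04482272439938064
pred wing [[0.47290455 0.10424388 0.106     ]]
chisel [[0.785, 0.365, 0.01], [0.778, 0.165, 0.01]]
jar [[0.772, 0.03, 0.01]]
plane [[0.848, -0.097, 0.01], [0.85, -0.136, 0.01], [0.714, -0.172, 0.01], [0.705, -0.124, 0.01]]
```

Two-view fit: jig at about (0.491, 0.180) with yaw -0.238, mat at about (0.539, -0.258) with yaw 0.196, and wing joint about 0.2. I'll refine these with the wrist camera above the jig.

Run:
```python
from h import *
for i,(p,th) in enumerate([([.473,.104,.26],-.015),([.48,.13,.30],-.2376+np.pi/2)]):
    env.move_pose(p,Rdown(th)); env.sleep(.3)
    c=optics.read_camera("wrist"); cv2.imwrite(f"pics/w1_{i}.png",c["pixels"]); np.savez(f"w1_{i}.npz",**c)
    o=status.get_obs(); print(o["clock"],o["position"].round(4) if hasattr(o["position"],'round') else o["position"],np.round(o["joint_pos"],2))
```

```text
3.125 [0.4731 0.1038 0.26  ] [ 0.21  0.08  1.86 -0.    1.2   0.23]
4.6583 [0.48 0.13 0.3 ] [ 0.26  0.07  1.78 -0.    1.29 -1.07]
```

View pics/w1_0.png

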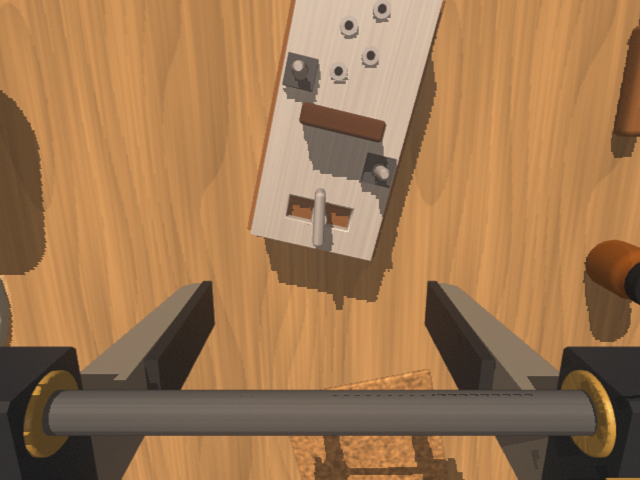

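View pics/w1_1.png

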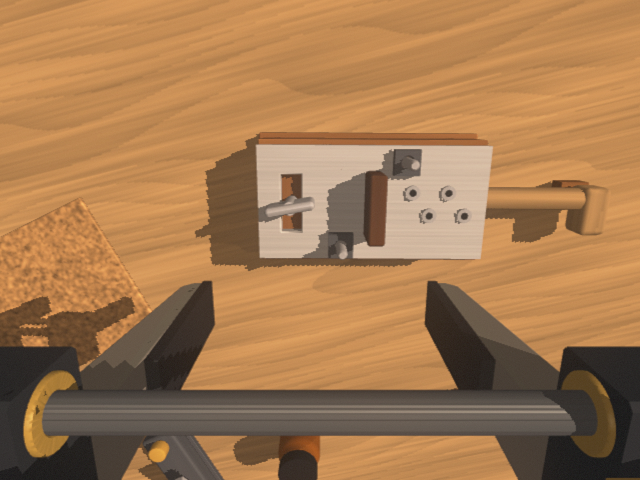

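Wrist image 0 shows the blade at x≈320, from (320,190) to (319,244), with plate corners at (250,230) and (372,261). Wrist image 1 shows plate corners at (257,145), (492,147), (482,259) and (259,259), the handle at (376,208) and the wing at about (288,208). I'll refine the fit with these.

Run:
```python
from h import *
for i,(x,y,w,h,f) in enumerate([(230,90,200,190,3),(240,120,265,150,3)]):
    a=cv2.imread(f"pics/w1_{i}.png")[y:y+h,x:x+w]; cv2.imwrite(f"pics/w1z_{i}.png",cv2.resize(a,None,fx=f,fy=f,interpolation=cv2.INTER_CUBIC))
```

```text
(no output)
```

View pics/w1z_0.png

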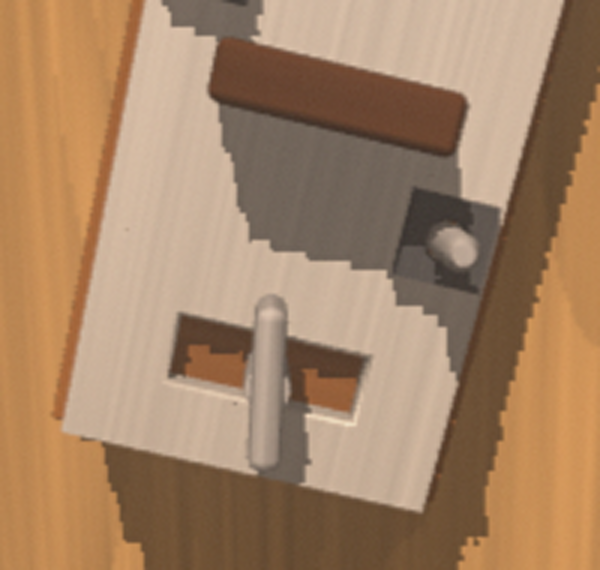

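View pics/w1z_1.png

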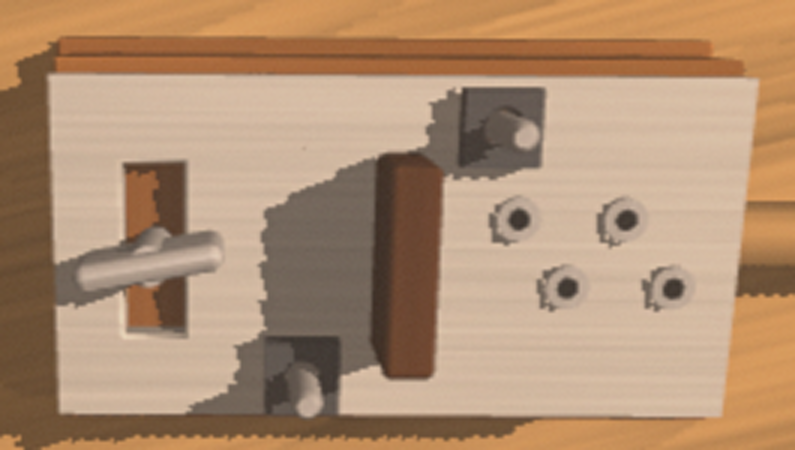

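Run:
```python
from h import *
A=dict(np.load("w1_0.npz"));B=dict(np.load("w1_1.npz"))
z=.074
PA=[[-.055,-.11,z],[.055,-.11,z],[-.028,-.088,z],[.028,-.088,z],[-.028,-.068,z],[.028,-.068,z],[.04,-.03,.114]]
pa=unz([[63,432],[422,512],[166,380],[354,424],[178,314],[371,356],[459,250]],3,230,90)
PB=[[-.055,-.11,z],[-.055,.11,z],[.055,.11,z],[.055,-.11,z],[-.028,-.088,z],[-.028,-.068,z],[.028,-.068,z],[.028,-.088,z],[-.04,.03,.114],[.04,-.03,.114]]
pb=unz([[48,75],[757,79],[722,415],[60,413],[123,163],[187,161],[187,336],[125,334],[525,135],[308,404]],3,240,120)
for n,o in (("A",[(A,PA,pa)]),("B",[(B,PB,pb)]),("AB",[(A,PA,pa),(B,PB,pb)])):
    q,e,r=fit(o,[.49,.18,-.24]); print(n,q.round(4),e.round(2)); 
print(r.reshape(-1,2).round(1).tolist())
# wing fit angle with fixed axis
wa=unz([[270,298],[263,468]],3,230,90); wb=unz([[80,273],[221,246]],3,240,120)
for c,w in ((A,wa),(B,wb)):
    W=back(c,w,.106); d=W[0]-W[1]; a=np.arctan2(d[1],d[0])%np.pi; print(W.mean(0).round(4),a,np.linalg.norm(d),"joint",a-np.pi/2-q[2])
print(place(q,[[0,-.078,.1]]))
```

```text
A [ 0.4903  0.1788 -0.2341] 0.95
B [ 0.4911  0.1789 -0.2427] 0.74
AB [ 0.4909  0.1788 -0.2414] 1.38
[[-0.4, -0.4], [-0.0, -0.7], [0.1, -0.1], [-0.6, -0.9], [0.8, -0.2], [-0.7, 0.0], [1.4, 1.1], [0.2, -0.2], [0.3, -1.0], [-0.2, -0.2], [0.3, -0.1], [-0.6, -0.3], [-0.8, 0.4], [-0.3, -0.6], [0.0, 0.1], [-0.1, 0.5], [-0.0, 0.7]]
[0.4721 0.1052 0.106 ] 1.5134187265949717 0.04641819657074585 joint 0.18405973414593133
[0.4697 0.1047 0.106 ] 1.5230698124484305 0.04277979002489525 joint 0.1937108199993902
[[0.47228934 0.10306603 0.1       ]]
```

Run:
```python
from h import *
def st(m):
    o=status.get_obs(); print(m,round(o["clock"],2),np.round(o["position"],4),"F",np.round(o["wrist_force"],1),"M",np.round(o["wrist_torque"],2),"gap",round(o["finger_gap"],4),"j6",round(o["joint_pos"][5],3))
th=1.518-np.pi/2; R=Rdown(th); p=np.array([.4725,.1034,.0965])
env.set_gripper(.045)
env.move_pose(p+[0,0,.06],R); st("hover")
env.move_straight(p,R,velocity=.08); st("down")
env.set_gripper(0.0); st("pinch")
c=optics.read_camera("wrist"); cv2.imwrite("pics/pinch.png",c["pixels"])
```

```text
hover 6.69 [0.4729 0.1035 0.1569] F [-0.6 -0.5 -0.5] M [-0.04 -0.07  0.04] gap 0.045 j6 0.264
down 7.59 [0.4728 0.1035 0.0968] F [0.5 1.  0.1] M [-0.01 -0.1   0.  ] gap 0.0455 j6 0.265
pinch 8.26 [0.4726 0.1034 0.0966] F [-0.3 -0.4  1.5] M [ 0.    0.01 -0.05] gap 0.0076 j6 0.265
```

View pics/pinch.png

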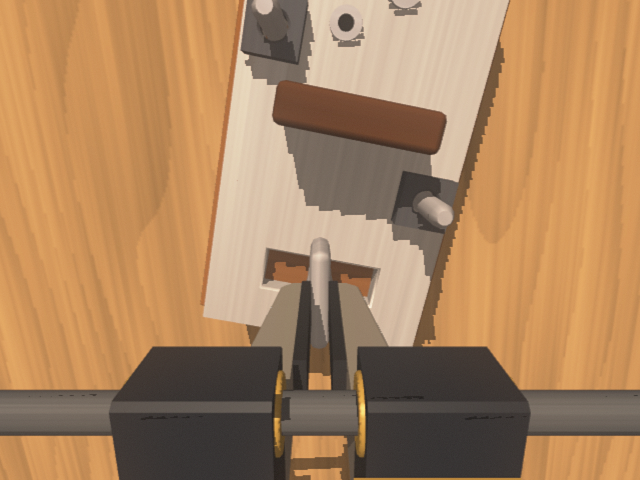

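The blade at (320,290) is pinched between the pads with almost no side force. Next I'll turn it counter-clockwise in steps.

Run:
```python
from h import *
def st(m):
    o=status.get_obs(); print(m,round(o["clock"],2),np.round(o["position"],4),"F",np.round(o["wrist_force"],1),"M",np.round(o["wrist_torque"],2),"gap",round(o["finger_gap"],4),"j6",round(o["joint_pos"][5],3))
q=np.array(status.get_obs()["joint_pos"],float)
tot=-1.343
for k in (.15,.4,.7,.9,1.0):
    t=q.copy(); t[5]+=tot*k; env.goto_joints(t); st(k)
    F=status.get_obs()["wrist_force"]
    if np.linalg.norm(F)>25: print("stop");break
c=optics.read_camera("wrist"); cv2.imwrite("pics/turned.png",c["pixels"]); np.savez("turned.npz",**c)
```

```text
0.15 8.62 [0.4725 0.1034 0.0966] F [-0.4 -0.3  1.6] M [-0.02 -0.03  0.02] gap 0.0076 j6 0.068
0.4 9.03 [0.4726 0.1034 0.0966] F [ 0.8 -0.7  0.8] M [-0.02 -0.05  0.06] gap 0.0074 j6 -0.266
0.7 9.5 [0.4726 0.1035 0.0966] F [-0.7  0.4  1. ] M [ 0.03 -0.11  0.05] gap 0.0077 j6 -0.668
0.9 9.87 [0.4726 0.1035 0.0966] F [-0.2  0.3  1. ] M [ 0.11 -0.15  0.06] gap 0.0077 j6 -0.936
1.0 10.12 [0.4726 0.1035 0.0966] F [-0.4  1.5  0.9] M [ 0.15 -0.2   0.01] gap 0.0074 j6 -1.07
```

View pics/turned.png

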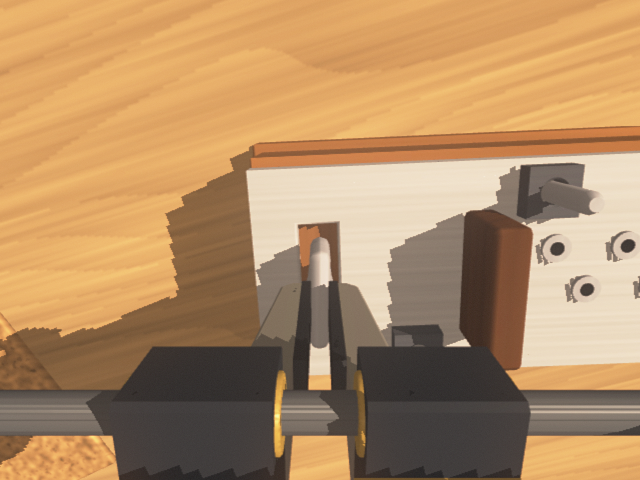

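The blade at (320,290) is now parallel to the slot to within a few hundredths of a rad. I'll release, rise and check it from directly above.

Run:
```python
from h import *
env.set_gripper(.04); o=status.get_obs(); p=np.array(o["position"])
env.move_straight(p+[0,0,.08],velocity=.15)
env.move_pose([.48,.13,.30],Rdown(-.24+np.pi/2)); env.sleep(.2)
c=optics.read_camera("wrist"); np.savez("w2.npz",**c)
cv2.imwrite("pics/w2.png",cv2.resize(c["pixels"][110:290,240:505],None,fx=3,fy=3,interpolation=cv2.INTER_CUBIC)); print(status.get_obs()["clock"])
```

```text
12.3167
```

View pics/w2.png

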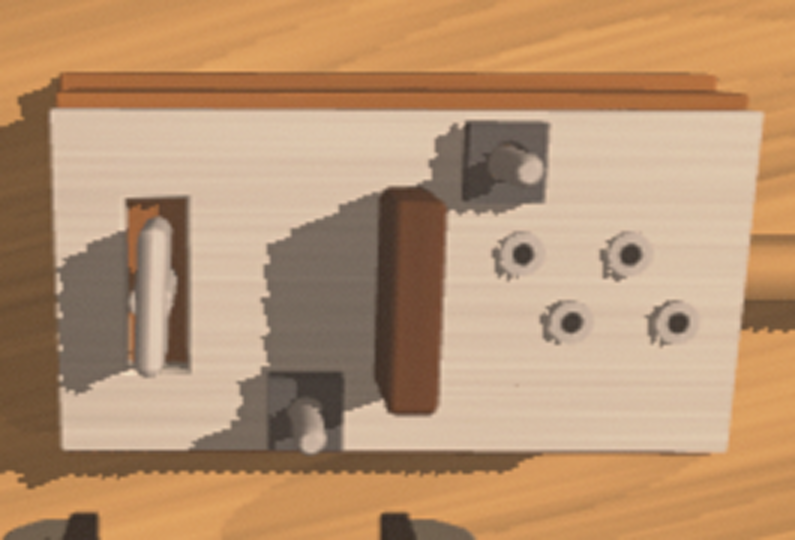

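The blade is centred in the slot and about 0.05 rad off its line, so the wing reads about 1.52. Next I'll grasp the handle.

Run:
```python
from h import *
def st(m):
    o=status.get_obs(); print(m,round(o["clock"],2),np.round(o["position"],4),"F",np.round(o["wrist_force"],1),"M",np.round(o["wrist_torque"],2),"gap",round(o["finger_gap"],4),"j6",round(o["joint_pos"][5],3))
W=dict(np.load("w2.npz")); z=.074
C=[[-.055,-.11,z],[-.055,.11,z],[.055,.11,z],[.055,-.11,z],[-.04,.03,.114],[.04,-.03,.114]]
q,e,_=fit([(W,C,unz([[50,109],[763,112],[727,452],[62,452],[529,170],[313,438]],3,240,110))],[.49,.18,-.24]); print(q.round(4),e)
R=Rdown(-.2405+np.pi/2); p=np.array([.491,.179,.100])
env.set_gripper(.05)
env.move_pose(p+[0,0,.07],R); st("hover")
env.move_straight(p,R,velocity=.1); st("down")
env.set_gripper(0.0); st("grip"); env.sleep(.2); st("grip")
c=optics.read_camera("wrist"); cv2.imwrite("pics/grip.png",c["pixels"])
```

```text
[ 0.491   0.1788 -0.2432] 1.340510480366646
hover 13.29 [0.4914 0.179  0.1708] F [ 0.2 -0.3  0.4] M [ 0.03 -0.13 -0.04] gap 0.05 j6 -0.984
down 14.14 [0.4915 0.1791 0.1006] F [-0.2  0.4 -0.4] M [ 0.01 -0.14 -0.  ] gap 0.0499 j6 -0.984
grip 14.76 [0.4911 0.1791 0.1001] F [-0.2 -0.4  1. ] M [ 0.08 -0.02 -0.04] gap 0.0156 j6 -0.984
grip 14.96 [0.4911 0.1791 0.1002] F [-0.3 -0.4  3.8] M [ 0.14  0.02 -0.06] gap 0.0152 j6 -0.984
```

View pics/grip.png

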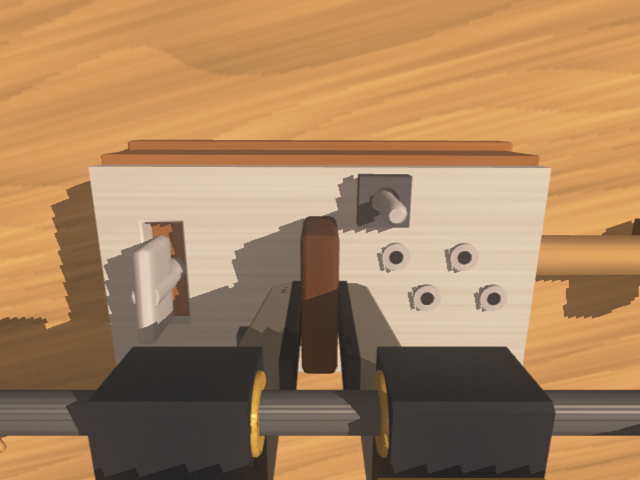

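The handle at (320,290) is centred between the pads with low forces. I'll lift in small steps, relieving any side force as it goes.

Run:
```python
from h import *
def st(m):
    o=status.get_obs(); print(m,round(o["clock"],2),np.round(o["position"],4),"F",np.round(o["wrist_force"],1),"M",np.round(o["wrist_torque"],2),"gap",round(o["finger_gap"],4)); return o
o=status.get_obs(); p0=np.array([.4911,.1791,.1000]); R=Rdown(-.2405+np.pi/2)
xy=p0[:2].copy()
for dz in (.0015,.004,.008,.014,.022,.03,.04,.05,.06,.075):
    env.move_straight([xy[0],xy[1],p0[2]+dz],R,velocity=.04)
    o=st(dz); F=np.array(o["wrist_force"])
    if np.linalg.norm(F[:2])>12 or abs(F[2])>22: print("STOP"); break
    if np.linalg.norm(F[:2])>2.5: xy+=np.clip(F[:2]*1e-4,-4e-4,4e-4)
c=optics.read_camera("wrist"); cv2.imwrite("pics/lift.png",c["pixels"])
c=optics.read_camera("side"); cv2.imwrite("pics/lift_s.png",c["pixels"])
```

```text
0.0015 15.26 [0.4906 0.1789 0.1011] F [-0.1  0.9 -4.4] M [ 0.06 -0.13  0.03] gap 0.0156
0.004 15.51 [0.4911 0.1791 0.104 ] F [-0.1 -0.  -4.5] M [-0.   -0.17 -0.02] gap 0.0151
0.008 15.76 [0.4913 0.1792 0.1083] F [ 0.2  1.1 -4.5] M [-0.02 -0.11  0.01] gap 0.0153
0.014 16.06 [0.4914 0.1792 0.1144] F [-0.7 -0.2 -5.5] M [-0.01 -0.08  0.03] gap 0.0156
0.022 16.41 [0.4914 0.1792 0.1224] F [-0.5 -0.1 -5.2] M [ 0.03 -0.14 -0.02] gap 0.0153
0.03 16.76 [0.4913 0.1792 0.1304] F [-0.2 -0.1 -4.4] M [ 0.02 -0.12  0.02] gap 0.0156
0.04 17.16 [0.4913 0.1792 0.1404] F [-0.8 -0.3 -5.3] M [ 0.03 -0.12 -0.05] gap 0.0156
0.05 17.56 [0.4913 0.1792 0.1503] F [-0.3 -0.9 -4.7] M [-0.02 -0.16  0.01] gap 0.0155
0.06 17.96 [0.4913 0.1792 0.1603] F [ 0.6  0.7 -4.1] M [-0.01 -0.13 -0.01] gap 0.0151
0.075 18.48 [0.4912 0.1791 0.1752] F [-0.9  0.1 -4.3] M [ 0.02 -0.18 -0.01] gap 0.0155
```

View pics/lift.png

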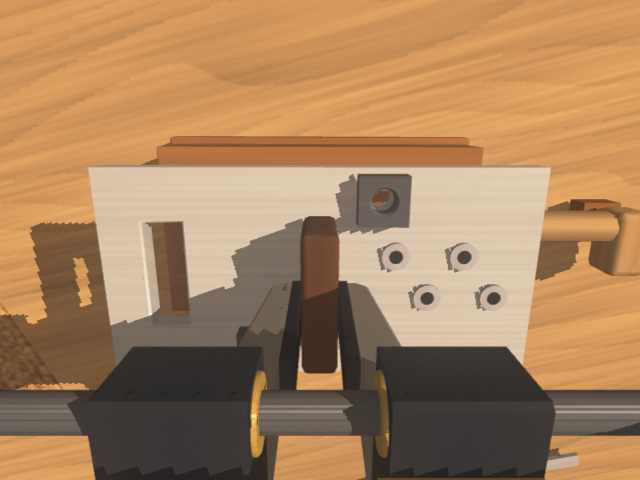

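View pics/lift_s.png

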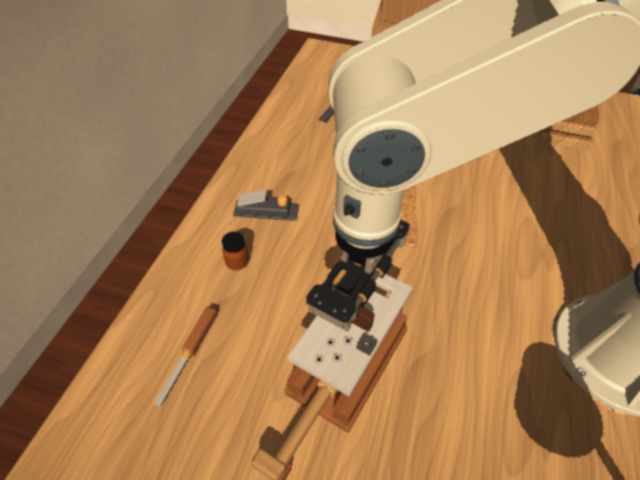

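The plate is clear of the pins and level: it sits in the same place in the wrist image, and the empty hole shows at (383,200). Now I'll carry it to the mat.

Run:
```python
from h import *
def st(m):
    o=status.get_obs(); print(m,round(o["clock"],2),np.round(o["position"],4),"F",np.round(o["wrist_force"],1),"M",np.round(o["wrist_torque"],2),"gap",round(o["finger_gap"],4),"j6",round(o["joint_pos"][5],3)); return o
R=Rdown(-.2405+np.pi/2)
env.move_straight([.4912,.1791,.22],R,velocity=.1)
Rm=Rdown(.1956+np.pi/2)
# intermediate for gentler motion
env.move_pose([.56,-.04,.22],Rdown(-.02+np.pi/2)); st("mid")
env.move_pose([.539,-.258,.20],Rm); st("over")
env.move_straight([.539,-.258,.10],Rm,velocity=.12); st("low"); 
c=optics.read_camera("wrist"); cv2.imwrite("pics/over.png",c["pixels"])
c=optics.read_camera("top"); cv2.imwrite("pics/over_t.png",c["pixels"][150:390,300:620])
```

```text
mid 20.1 [ 0.5595 -0.0393  0.2194] F [-0.9  0.3 -4.4] M [ 0.03 -0.14  0.08] gap 0.0152 j6 -1.623
over 20.98 [ 0.5394 -0.2564  0.2   ] F [-0.8  0.4 -4.2] M [ 0.11 -0.11  0.05] gap 0.0154 j6 -2.214
low 21.97 [ 0.5396 -0.2581  0.1007] F [ 0.  -0.3 -4.1] M [ 0.04 -0.1   0.04] gap 0.0154 j6 -2.215
```

View pics/over.png

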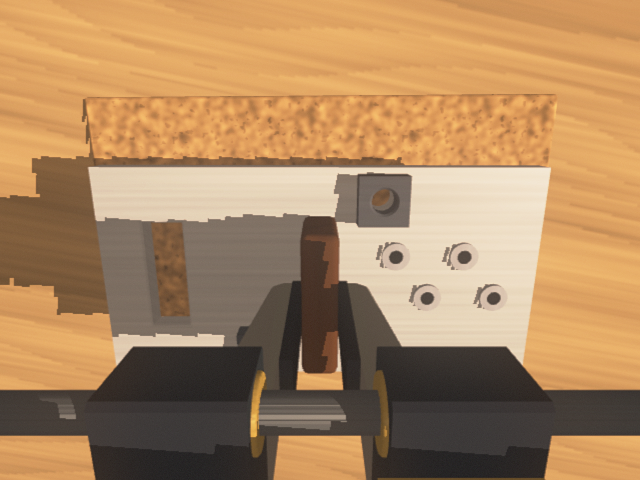

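View pics/over_t.png

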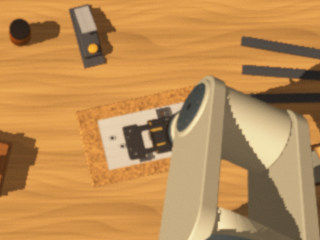

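The plate is over the mat and parallel to it, level and with margin on the sides I can see. I'll lower it slowly until it touches.

Run:
```python
from h import *
def st(m):
    o=status.get_obs(); print(m,round(o["clock"],2),np.round(o["position"],4),"F",np.round(o["wrist_force"],1),"M",np.round(o["wrist_torque"],2),"gap",round(o["finger_gap"],4)); return o
Rm=Rdown(.1956+np.pi/2)
env.move_straight([.539,-.258,.052],Rm,velocity=.06); st("near")
z=.052
while z>.040:
    z-=.001; env.move_straight([.539,-.258,z],Rm,velocity=.02); env.sleep(.05); o=st(round(z,4))
    if o["wrist_force"][2]>-0.5: break
```

```text
near 23.02 [ 0.5393 -0.2581  0.0523] F [-0.6  0.6 -4.4] M [ 0.01 -0.17  0.03] gap 0.0153
0.051 23.32 [ 0.5391 -0.2581  0.0512] F [-0.5 -0.8 -4.7] M [ 0.09 -0.17 -0.05] gap 0.0155
0.05 23.62 [ 0.539 -0.258  0.05 ] F [ 0.4 -0.9 -4.5] M [ 0.05 -0.15  0.04] gap 0.0155
0.049 23.92 [ 0.539 -0.258  0.049] F [-0.1  0.1 -4. ] M [-0.01 -0.14 -0.05] gap 0.0153
0.048 24.22 [ 0.539  -0.258   0.0479] F [-0.2 -0.1 -3.9] M [ 0.07 -0.13  0.01] gap 0.0156
0.047 24.52 [ 0.539 -0.258  0.047] F [ 0.  -0.2 -4.5] M [ 0.04 -0.14 -0.01] gap 0.0153
0.046 24.82 [ 0.539 -0.258  0.046] F [ 0.3  0.9 -3.9] M [ 0.02 -0.15 -0.05] gap 0.0153
0.045 25.12 [ 0.539  -0.258   0.0449] F [-0.1  0.2 -4.8] M [ 0.07 -0.12  0.05] gap 0.0154
0.044 25.42 [ 0.5392 -0.2581  0.0442] F [-1.3 -0.9 -1.4] M [ 0.11 -0.08 -0.02] gap 0.0155
0.043 25.72 [ 0.5392 -0.2581  0.0441] F [-3.8  1.9 10.1] M [0.4  0.55 0.03] gap 0.0155
```

Contact came at TCP z of about 0.044, as predicted. I'll release, retreat upward and check both the plate and the wing.

Run:
```python
from h import *
Rm=Rdown(.1956+np.pi/2)
env.move_straight([.539,-.258,.044],Rm,velocity=.02)
env.set_gripper(.03); env.set_gripper(.05); env.sleep(.2)
env.move_straight([.539,-.258,.20],Rm,velocity=.12)
env.move_pose([.40,-.26,.30],Rm); env.sleep(.2)
c=optics.read_camera("wrist"); cv2.imwrite("pics/end_w.png",c["pixels"]); np.savez("end_w.npz",**c)
env.move_pose([.254,-.45,.30],Rdown(-1.15)); env.sleep(.2)
for n in("top","side"):
    c=optics.read_camera(n); cv2.imwrite(f"pics/end_{n}.png",c["pixels"]); np.savez(f"end_{n}.npz",**c)
t=cv2.imread("pics/end_top.png")
cv2.imwrite("pics/end_tz.png",cv2.resize(t[225:345,365:525],None,fx=5,fy=5,interpolation=cv2.INTER_CUBIC))
cv2.imwrite("pics/end_jz.png",cv2.resize(t[260:360,190:350],None,fx=5,fy=5,interpolation=cv2.INTER_CUBIC))
o=status.get_obs();print(o["clock"],o["position"],o["wrist_force"])
```

```text
31.8667 [ 0.25411903 -0.44992995  0.30002951] [-0.03998429 -0.08288563 -0.87598403]
```

View pics/end_tz.png

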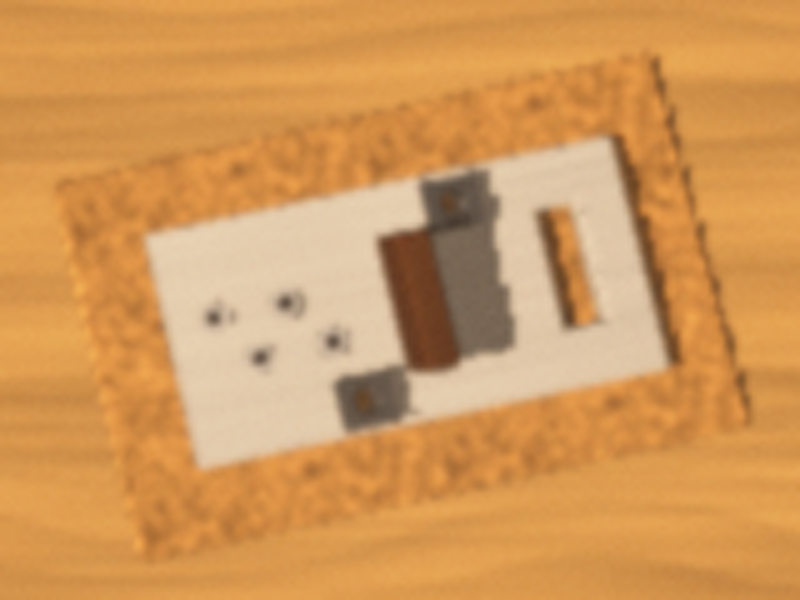

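View pics/end_jz.png

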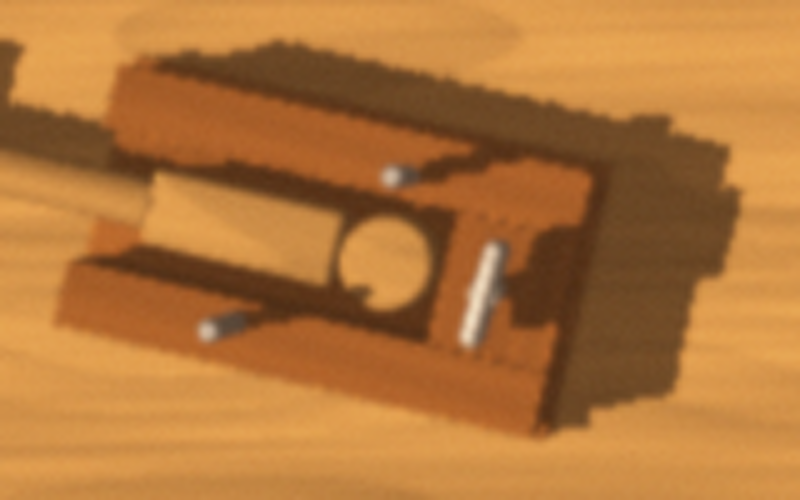

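View pics/end_side.png

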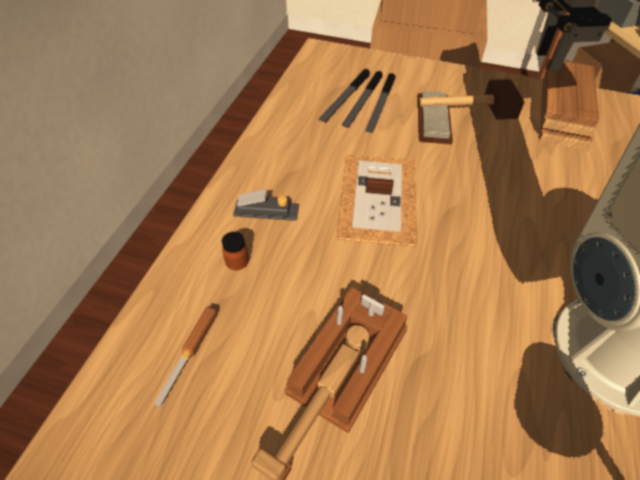

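The plate lies flat inside the mat with about 30 mm of cork on every side. The wing sits across the jig, and the tools look unmoved. One last numeric check, then I'll hand in.

```bash
python3 - <<'E'
from h import *
T=dict(np.load("end_top.npz")); z=.018
C=[[.055,.11,z],[.055,-.11,z],[-.055,-.11,z],[-.055,.11,z]]
q,e,_=fit([(T,C,unz([[147,237],[612,137],[675,368],[202,468]],5,365,225))],[.54,-.26,.2]); print("plate",q.round(4),e.round(2))
W=back(T,unz([[496,245],[470,345]],5,190,260),.106); d=W[0]-W[1]; print("wing",np.arctan2(d[1],d[0])%np.pi-np.pi/2+.2405)
a=cv2.imread("pics/top0.png").astype(int); b=T["pixels"].astype(int)
print("bystander region max diff",np.abs(a-b)[140:225,170:420].max())
o=status.get_obs()
E
python3 - <<'E'
from plant import env
print(env.hand_in())
E
```

```text
plate [ 0.5392 -0.259   0.1937] 0.7
wing 1.5446761281951376
bystander region max diff 8
the job is handed in; nothing more can be done
None
```

The job is done and handed in at about 32 s on the robot's clock; no verdict was reported.

- **Wing:** I pinched it and turned it from about 0.19 to about 1.53 rad. It measured 1.52 rad before the lift and 1.54 rad at the end, both from pictures.
- **Lift:** I raised the plate by its handle in small steps. At the end of each step the side force was about 1 N or less and the vertical load stayed at the plate's weight. It looked level in the wrist view after clearing the pins.
- **Placing:** I lowered the plate slowly onto the mat until contact, with about 10 N of downward force at the last step, then released it.
- **Last checks:** The plate lies within 1 mm and 0.002 rad of the mat's measured centre and direction, with about 35 mm of cork all round. It looks flat with the handle up. The chisel, jar and plane area is unchanged in the top view, and the arm is clear of everything.

No check failed. The top and side cameras' first fixes of the jig differed by about 3 mm in y. I settled that with wrist pictures before moving.

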